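# Show the stock in a lever-lid parts bin

## Robot

A 6-joint arm with a two-finger parallel gripper is mounted at the origin on the work surface. World frame = base frame: x ahead of the robot, y to its left, z up, the work surface at z = 0. Lengths are in m, angles in degrees, forces in N, time in s.
With the tool pointing down it reaches from about 0.4 to 0.825 m from the base axis. Payload 7 kg.
Tool frame: the origin (TCP) lies at the centre of the arm's flange, where the gripper is bolted on; the fingertips stand 178 mm ahead of it and the grasp point (between the pads) lies 159 mm ahead of it; x points along the fingers, y is the direction in which the jaws open and shut, and the axes are right-handed (so a half turn about x gives the same grasp; the last joint's range is limited). The gripper opens to 88 mm and grips with 3 to 60 N. Pads are 19 mm wide; open, the fingers measure 130 mm over their backs; the gripper's body (78 mm by 193 mm) begins 47 mm behind the grasp point.
Start: joints at [-58.035, 20.546, 0.682, 0, -70.136, -16.507], TCP at [0.18, -0.651, 0.405] pointing down, gripper open.
Joint ranges: [-176.03, 176.03], [-82.01, 121.73], [-58.28, 71.71], [-173.87, 95.51], [-174.79, -0.11], [-173.66, 173.66]. Speed limits (degrees/s): [136.94, 136.94, 172.46, 180, 180, 180].

## Interface

Orientations are given as [roll, pitch, yaw] about the fixed x, y, z axes, in that order (R = Rz(yaw) Ry(pitch) Rx(roll)).
In Python, from plant import ctrl gives the robot as it stands. The module is installed in compiled form; this text tells all that it offers.
- The arm moves only by the shell command python3 -m inch 'ROWS'. ROWS is JSON, one flat list of numbers, 7 for each row, row after row: the shift along the tool's x, y, z in m, then the turn, a rotation vector about the tool's x, y, z in degrees, then the finger opening in m, from 0 to 0.0876. In form: [dx, dy, dz, rx, ry, rz, hand, dx, dy, dz, rx, ry, rz, hand, ...]. A call has 1 to 20 rows; each row shifts and turns the pose as measured when the row begins, along the tool's axes as they then stand; what a row does not reach is not made up. A row lasts 1/8 s, in which the tool goes at most 62.5 mm and 10.7 degrees, less where a joint would pass 70% of its speed; a pose out of reach is approached as far as the arm can. A call with a gripper value outside its range is refused whole. The fingers move at their own pace and stop on an object; the grip force is fixed at half the most. Time passes only in rows, so rows that do not move let the fingers close. It gives the time, the measured TCP pose, the force and the opening at its end, in the units of the state.
- ctrl.get_obs(): the state, without advancing time (a new reading comes with each control period).
- ctrl.snapshot(name): name is "scene" or "top" or "wrist"; returns a dict with "color" (480x640x3 uint8, red, green, blue), "depth" (480x640 float32, m along the optical axis (not along the pixel's ray), 0 where there is no reading), "K" (3x3 intrinsics, pixels), "position" and "attitude" of the camera in the world; the wrist camera has in their place "hand_eye" (4x4, takes a point from camera to tool coordinates, whose origin is the TCP and whose axes are the tool frame's). Camera axes: x right, y up, looking along -z (the intrinsics and any distortion apply to the point x, -y, -z); pixel columns grow to the right and rows downward; lengths in m; the calibration is good to about 2 mm. A picture is of the moment at which its call begins: read the wrist's pose just before it.
- ctrl.close_job(): hands the job in, once; it reports no verdict.
The state is a dict: "clock": time; "joint_pos": joint angles; "qvel": joint speeds; "tau": joint torques, N m; "tool_pos": TCP position; "orientation": TCP orientation; "force": force on the tool from outside, world axes, zero at the start; "moment": the same for the moment, N m; "opening": finger opening in m.
Only numpy, scipy, OpenCV 4.12 (cv2) and the standard library are available. Lean on these libraries where they do the work, as an engineer would, in place of code of your own. Each camera call takes 0.05 s, during which the arm holds its last target.

## Task

Show the overhead stock camera what is in the orange-lidded parts bin: with closed fingertips press its lever pad all the way down so that the lid stands fully open, and keep it down for a good two seconds. Then ease the lever slowly back up with the fingers still on it, so that the lid comes down gently and shuts without slamming, and move clear. Do not pick anything up, and leave the blue-lidded bin and everything lying on the bench as they are.

Things in the scene. Friction and masses are not known exactly. Their poses are not given: they have to be found in the camera images.
- orange_lid (a joint): lid of the orange-lidded bin: 0 = shut, grows as it opens, 1.07 rad = fully open (its lever at its stop). A 166 x 154 mm plate hinged along the bin's far top edge; it weighs some 220 g, and side rods make it follow the lever, turning about 2.55 times as fast. Let go of the lever and it drops shut with a bang
- orange_pad (a point): top centre of the orange press pad (44 mm deep, 50 mm wide, 10 mm thick, pitched 0.2 rad, robot-side edge higher) at the robot-side end of the orange bin's lever: the only part to press. 115 mm above the bench when the lid is shut, 44 mm when fully down. Needs about 3 to 6 N; springs back up when released. Its x axis is the bin's, leaning with the lever
- orange_lever: the orange bin's lever: two steel side arms and the orange pad. Origin on its axle, which is level, parallel to the bin's y, 10 mm to the robot's side of the bin's centre and 70 mm up. With the lid shut the pad's top centre lies 165 mm from the axle along the bin's -x and 45 mm above it; the pad end swings down to a hard stop at 0.42 rad
- orange_bin: grey steel parts bin with an orange lid and an orange press pad, fixed to the bench: 160 mm deep (x), 150 mm wide (y), 137 mm tall with the lid shut. Origin: centre of its underside; its x axis points from the lever side to the lid hinge side, so the pad lies 175 mm out on -x. The bins change places between runs
- blue_lid (a joint): lid of the other bin, the same but blue; 0 = shut. To be left shut
- blue_bin: the other bin, of the same build and size with a blue lid and a blue press pad; leave alone. Origin: centre of its underside
- bearing: steel ball-bearing ring, 54 mm across, 16 mm tall, lying flat beside the orange bin's lever; leave alone. Origin: centre of its underside
- carton: small brown cardboard carton 50 x 50 x 40 mm standing beside the blue bin's lever; leave alone. Origin: centre of its underside
- tape: roll of yellow tape, 96 mm across, 24 mm tall, lying on the left of the bench; leave alone. Origin: centre of its underside
- tin: green tin with a paper label, 68 mm across, 85 mm tall, on the right of the bench; leave alone. Origin: centre of its underside
- driver: screwdriver with a red handle lying at the left front of the bench; leave alone
- longbox: brown cardboard box 60 x 110 x 50 mm on the right of the bench; leave alone. Origin: centre of its underside

How it is judged:
By the outcome, as a careful person would: the job done as asked, in the order asked, and still so for the second after the job is handed in, with the robot touching nothing.
It also fails if it takes over 40 s, if anything falls off the work surface, if the arm or the gripper's body presses on something with over 40 N, if the wrist force passes 120 N, or if a joint passes its speed limit or range.

## Working session

There is one attempt and no reset: what is moved stays moved. The work goes in short steps, Python scripts to look and compute and a shell command to move; the robot and the scene stay as the last step left them, time stands still between calls to the robot, and variables do not carry over. Pictures are saved under pics/ and viewed, and the job is handed in when it is done.

```bash
mkdir -p pics; cat > h.py <<'E'
import numpy as np,cv2
from plant import ctrl
from scipy.spatial.transform import Rotation as R
def save(n,f):
    s=ctrl.snapshot(n); cv2.imwrite(f,s["color"][:,:,::-1]); return s
E
python3 - <<'E'
from h import *
o=ctrl.get_obs();print(o)
for n in("top","scene"):
    s=save(n,f"pics/{n}0.png");print(n,s["K"],s["position"],s["attitude"],s.keys())
    np.savez(f"{n}0.npz",**{k:np.array(v) for k,v in s.items()})
E
```

```text
{'clock': 0.0, 'joint_pos': array([-5.80353568e+01,  2.05913388e+01,  6.32959104e-01, -1.95955224e-02,
       -7.01373514e+01, -1.65067794e+01]), 'qvel': array([ 0.08754148, -0.06224055, -0.12109785, -0.06048041,  0.15844106,
       -0.01458356]), 'tau': array([-2.72672478e-04, -5.82712984e+01,  2.93045300e+01,  6.99709922e+00,
        6.59348574e-03, -1.61590774e-04]), 'tool_pos': array([ 0.17984632, -0.65038817,  0.403719  ]), 'orientation': array([ 95.61628538,  89.90251207, 111.06747584]), 'force': array([-0.61458971, -0.24504092, -0.31688422]), 'moment': array([0.05637665, 0.01155456, 0.04997979]), 'opening': 0.08761911519704814}
top [[567.34484352   0.         310.1786364 ]
 [  0.         567.34484352 229.03463619]
 [  0.           0.           1.        ]] [0.42816547 0.00905006 1.57551078] [  4.04378329   0.35969557 -89.5199765 ] dict_keys(['color', 'depth', 'K', 'position', 'attitude'])
scene [[530.54255108   0.         322.47714006]
 [  0.         530.54255108 239.03312931]
 [  0.           0.           1.        ]] [ 1.22060725 -0.51501022  1.23350475] [37.59867428 -0.57503683 52.51102331] dict_keys(['color', 'depth', 'K', 'position', 'attitude'])
```

View pics/top0.png

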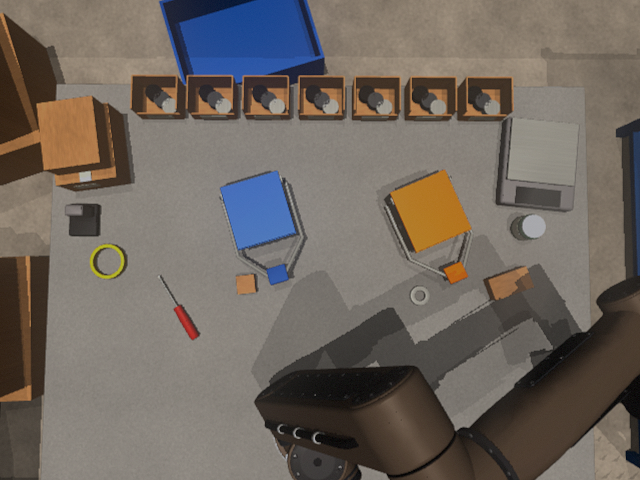

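View pics/scene0.png

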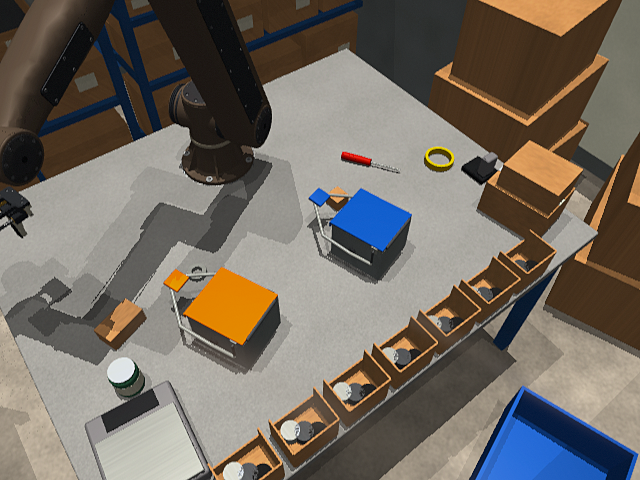

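The top view shows the orange lid at about (430,210), its pad at (455,272), the bearing at (419,295) and the long box at (508,283). The scene view shows the same pad at about (176,280).

```bash
cat >> h.py <<'E'
def ray(s,px):
    px=np.atleast_2d(px).astype(float)
    K=s["K"];d=np.c_[(px[:,0]-K[0,2])/K[0,0],-(px[:,1]-K[1,2])/K[1,1],-np.ones(len(px))]
    return s["position"],R.from_euler("xyz",s["attitude"],degrees=True).apply(d)
def onz(s,px,z):
    p,d=ray(s,px);return p+d*((z-p[2])/d[:,2])[:,None]
def tri(s1,a,s2,b):
    p,d=ray(s1,a);q,e=ray(s2,b);d=d[0];e=e[0]
    t=np.linalg.lstsq(np.c_[d,-e],q-p,rcond=None)[0]
    return (p+d*t[0]+q+e*t[1])/2,np.linalg.norm(p+d*t[0]-q-e*t[1])
def orange(s):
    h=cv2.cvtColor(s["color"],cv2.COLOR_RGB2HSV)
    m=cv2.inRange(h,(11,215,120),(22,255,255))
    c=[x for x in cv2.findContours(m,0,1)[0] if cv2.contourArea(x)>80]
    return sorted(c,key=cv2.contourArea)[::-1]
def cen(c):
    m=cv2.moments(c);return np.array([m["m10"]/m["m00"],m["m01"]/m["m00"]])
E
python3 - <<'E'
from h import *
S={n:dict(np.load(n+"0.npz")) for n in("top","scene")}
C={}
for n,s in S.items():
    C[n]=orange(s)
    for c in C[n]:
        print(n,cv2.contourArea(c),cen(c),cv2.minAreaRect(c))
        u,v=cen(c).astype(int);z=s["depth"][v,u];p,d=ray(s,[u,v]);print("  depthpt",p+d*z)
t=S["top"]
for z,c in((.137,C["top"][0]),(.115,C["top"][1])):
    b=onz(t,cv2.boxPoints(cv2.minAreaRect(c)),z);print(onz(t,cen(c),z));print(b)
    e=b[1:]-b[:-1];print(np.linalg.norm(e,axis=1),np.degrees(np.arctan2(e[:,1],e[:,0])))
for i in (0,1): print(tri(t,cen(C["top"][i]),S["scene"],cen(C["scene"][i])))
E
```

```text
top 256.5 [455.03248863 272.30539311] ((455.2000427246094, 272.4000549316406), (16.099689483642578, 17.88854217529297), 63.43495178222656)
  depthpt [[ 0.42388604 -0.3537077   0.11215912]]
scene 3767.0 [230.27789576 305.04127953] ((229.9783477783203, 304.0412292480469), (74.79887390136719, 61.385379791259766), 27.7585391998291)
  depthpt [[ 0.58037627 -0.28760493  0.1344521 ]]
scene 267.5 [175.76199377 280.06978193] ((175.81930541992188, 279.9430847167969), (16.112382888793945, 19.98217010498047), 39.289405822753906)
  depthpt [[ 0.42256561 -0.35499917  0.11265065]]Traceback (most recent call last):
  File "<stdin>", line 10, in <module>
IndexError: list index out of range
```

```bash
python3 - <<'E'
from h import *
S={n:dict(np.load(n+"0.npz")) for n in("top","scene")}
t=S["top"];h=cv2.cvtColor(t["color"],cv2.COLOR_RGB2HSV);print(h[210,430],h[272,455],h[283,508])
E
sed -i 's/(11,215,120),(22,255,255)/(11,205,120),(24,255,255)/' h.py
python3 - <<'E'
from h import *
S={n:dict(np.load(n+"0.npz")) for n in("top","scene")}
C={n:orange(s) for n,s in S.items()}
for n in C: print(n,[(cv2.contourArea(c),cen(c)) for c in C[n]])
t=S["top"]
for z,c in((.137,C["top"][0]),(.115,C["top"][1])):
    b=onz(t,cv2.boxPoints(cv2.minAreaRect(c)),z);print(onz(t,cen(c),z));print(b)
    e=b[1:]-b[:-1];print(np.linalg.norm(e,axis=1),np.degrees(np.arctan2(e[:,1],e[:,0])))
for i in (0,1): print(tri(t,cen(C["top"][i]),S["scene"],cen(C["scene"][i])))
E
```

```text
[ 18 208 178] [ 14 225 179] [ 14 130 151]
top [(1983.5, array([442.61288967, 208.28501807])), (269.5, array([455.10884354, 272.28076685]))]
scene [(3778.0, array([230.2658373 , 305.01601376])), (268.5, array([175.80384854, 280.05648665]))]
[[ 0.58538949 -0.31762976  0.137     ]]
[[ 0.6304237  -0.20277933  0.137     ]
 [ 0.68496511 -0.3226053   0.137     ]
 [ 0.53490597 -0.38750194  0.137     ]
 [ 0.48108817 -0.26845002  0.137     ]]
[0.13165497 0.16349104 0.13065112] [ -65.52630471 -156.61278372  114.32549831]
[[ 0.4231791  -0.35327507  0.115     ]]
[[ 0.43182769 -0.32338447  0.115     ]
 [ 0.45265381 -0.36455236  0.115     ]
 [ 0.41495187 -0.38309191  0.115     ]
 [ 0.39419617 -0.34198759  0.115     ]]
[0.04613591 0.0420137  0.04604741] [ -63.16594911 -153.81482354  116.79157519]
(array([ 0.58885013, -0.30206955,  0.16050195]), np.float64(0.0235170955695883))
(array([ 0.42333179, -0.35368083,  0.11211125]), np.float64(0.0006852533373377586))
```

```bash
python3 - <<'E'
from h import *
t=dict(np.load("top0.npz"))
h=cv2.cvtColor(t["color"],cv2.COLOR_RGB2HSV)
m=cv2.inRange(h,(11,180,110),(26,255,255));m[:150]=0;m[250:]=0
c=max(cv2.findContours(m,0,1)[0],key=cv2.contourArea)
b=onz(t,cv2.boxPoints(cv2.minAreaRect(c)),.137);e=np.roll(b,-1,0)-b
print(cv2.contourArea(c),b.mean(0),np.linalg.norm(e,axis=1),np.degrees(np.arctan2(e[:,1],e[:,0]))%90)
p=np.array([.4232,-.3535]);l=b.mean(0)[:2]-p;print("dir",np.degrees(np.arctan2(l[1],l[0])),np.linalg.norm(l))
for n,px,z in(("bearing",(419,295),.016),("longbox",(508,283),.05),("tin",(530,227),.085)):print(n,onz(t,px,z))
yaw=np.radians(24)
o=ctrl.get_obs();T=R.from_euler("xyz",o["orientation"],degrees=True);print(T.as_matrix().round(3))
for s in(1,-1):
    x=np.array([0,0,-1.]);y=s*np.array([-np.sin(yaw),np.cos(yaw),0]);G=np.c_[x,y,np.cross(x,y)]
    print(s,(T.inv()*R.from_matrix(G)).as_rotvec(degrees=True).round(2))
tip=np.array([.4232-.003*np.cos(yaw),-.3535-.003*np.sin(yaw),.135]);tcp=tip+[0,0,.178]
print(tcp,T.inv().apply(tcp-o["tool_pos"]))
E
```

```text
3740.5 [ 0.57963537 -0.28593551  0.137     ] [0.15468822 0.16537887 0.15349068 0.16497427] [23.71342473 22.61359247 23.56934573 23.02702242]
dir 23.359532076922495 0.17040242173619619
bearing [[ 0.36016165 -0.27882389  0.016     ]]
longbox [[ 0.3955836  -0.51021245  0.05      ]]
tin [[ 0.5434006  -0.55835679  0.085     ]]
[[-0.001 -0.266  0.964]
 [ 0.001  0.964  0.266]
 [-1.     0.001 -0.   ]]
1 [-8.55 -0.   -0.08]
-1 [ 1.7145e+02 -1.3000e-01  0.0000e+00]
[ 0.42045936 -0.35472021  0.313     ] [0.0911184  0.22078026 0.31070617]
```

```bash
python3 -m inch '[0,0.022,0.030,0,0,0,0, 0,0.028,0.039,0,0,0,0, 0,0.028,0.039,0,0,0,0, 0,0.028,0.039,0,0,0,0, 0,0.028,0.039,0,0,0,0, 0,0.028,0.039,0,0,0,0, 0,0.022,0.030,0,0,0,0, 0,0.014,0.018,0,0,0,0, 0,0,0,-7.9,0,0,0, 0,0,0,0,0,0,0]'
cat >> h.py <<'E'
yaw=np.radians(23.3)
def delta(ztip,pad=(.4232,-.3535),off=.003):
    o=ctrl.get_obs();T=R.from_euler("xyz",o["orientation"],degrees=True)
    tip=np.array([pad[0]-off*np.cos(yaw),pad[1]-off*np.sin(yaw),ztip])
    x=np.array([0,0,-1.]);y=np.array([-np.sin(yaw),np.cos(yaw),0]);G=np.c_[x,y,np.cross(x,y)]
    # fingertip now / shift of tip wanted
    now=o["tool_pos"]+T.apply([.178,0,0])
    print("t",round(o["clock"],2),"tip",now.round(4),"d",T.inv().apply(tip-now).round(4),"turn",(T.inv()*R.from_matrix(G)).as_rotvec(degrees=True).round(2),"F",o["force"].round(1),"open",round(o["opening"],4))
E
python3 -c "
from h import *
delta(.135)"
```

```text
clock: 1.35
tool_pos: [0.396, -0.3779, 0.3995]
orientation: [101.6, 89.5, 125.0]
force: [0.5, -0.2, 0.1]
opening: 0.0004
t 1.35 tip [ 0.3951 -0.3766  0.2215] d [0.0866 0.0092 0.0321] turn [ 0.1  -0.11 -0.52] F [ 0.5 -0.2  0.1] open 0.0004
```

```bash
python3 -m inch '[0,0.009,0.032,0,0,-0.5,0, 0.02,0,0.003,0,0,0,0, 0.025,0,0,0,0,0,0, 0.02,0,0,0,0,0,0, 0,0,0,0,0,0,0]'
python3 - <<'E'
from h import *
delta(.135)
for n in("top","scene"):
    s=save(n,f"pics/{n}1.png")
    for c in orange(s): print(n,cv2.contourArea(c),cen(c))
delta(.135)
E
```

```text
clock: 1.98
tool_pos: [0.4242, -0.3563, 0.3324]
orientation: [165.4, 89.9, -172.3]
force: [0.0, -0.6, -0.0]
opening: -0.0
t 1.98 tip [ 0.4238 -0.3564  0.1544] d [ 0.0194  0.0028 -0.0024] turn [-1.01 -0.13 -0.04] F [ 0.  -0.6 -0. ] open -0.0
top 1616.5 [438.72605423 198.44623157]
scene 3196.5 [231.48208979 309.35043537]
t 2.08 tip [ 0.4249 -0.357   0.1563] d [ 0.0213  0.0039 -0.0033] turn [-0.92 -0.02  0.11] F [-0.3 -0.1 -0.1] open 0.0007
```

View pics/scene1.png

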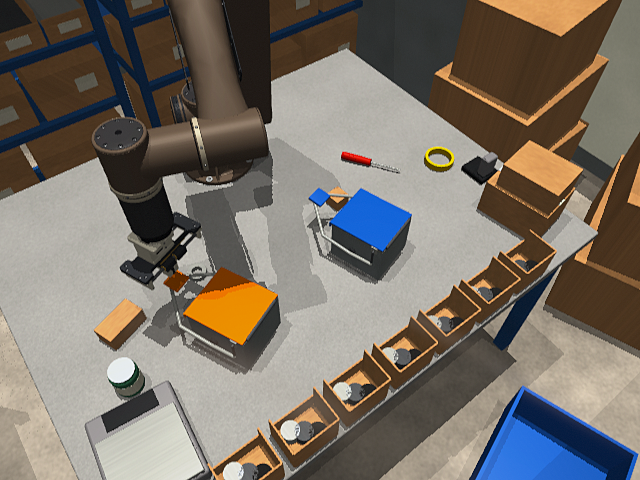

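View pics/top1.png

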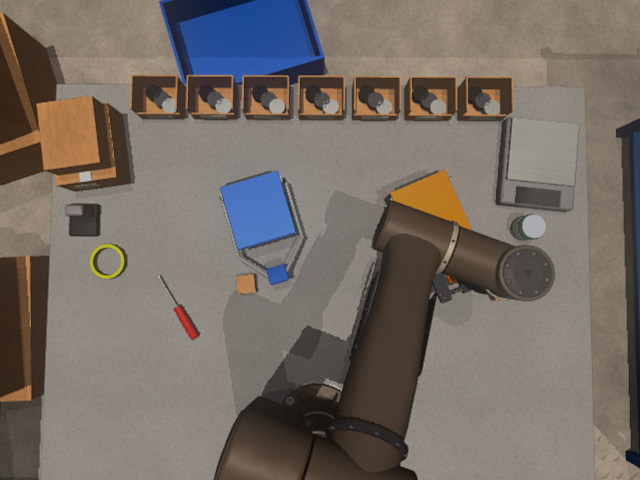

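The fingers are over the pad (scene ~(176,280)), but in the top view the forearm/wrist link crosses (370–470, 205–270), hiding part of the bin. I'll check the height and clearance of that link.

```bash
python3 - <<'E'
from h import *
o=ctrl.get_obs();print(o["joint_pos"].round(1))
s=ctrl.snapshot("top")
for px in((390,212),(400,240),(430,235),(460,250),(525,270),(380,300),(360,380),(270,430),(320,390)):
    p,d=ray(s,px);print(px,(p+d*s["depth"][px[1],px[0]]).round(3))
# pixel of bin interior corners
ax=np.array([np.cos(yaw),np.sin(yaw)]);ay=np.array([-ax[1],ax[0]])
c=np.array([.5825,-.2845])
A=R.from_euler("xyz",s["attitude"],degrees=True)
def pr(P):
    q=A.inv().apply(np.array(P)-s["position"]);K=s["K"];return (K[0,0]*q[0]/-q[2]+K[0,2]).round(),(-K[1,1]*q[1]/-q[2]+K[1,2]).round()
for a,b in((-.08,-.075),(-.08,.075),(.08,.075),(.08,-.075)):
    P=np.r_[c+a*ax+b*ay,.13];print(P,pr(P),"floor",pr([P[0],P[1],0.01]))
th=1.07;L=c+ax*(.08-.166*np.cos(th));print("lid edge",L+ay*.077,L-ay*.077,.13+.166*np.sin(th))
E
```

```text
[-19.7  12.6 -20.4   0.1 -57.  -47.9]
(390, 212) [[ 0.53  -0.125  0.576]]
(400, 240) [[ 0.48  -0.141  0.589]]
(430, 235) [[ 0.489 -0.194  0.584]]
(460, 250) [[ 0.464 -0.246  0.584]]
(525, 270) [[ 0.43  -0.352  0.602]]
(380, 300) [[ 0.38  -0.097  0.662]]
(360, 380) [[ 0.269 -0.059  0.745]]
(270, 430) [[0.217 0.065 0.814]]
(320, 390) [[ 0.103 -0.01   0.017]]
[ 0.5386902  -0.38502712  0.13      ] (np.float64(469.0), np.float64(227.0)) floor (np.float64(457.0), np.float64(230.0))
[ 0.47935838 -0.24726016  0.13      ] (np.float64(415.0), np.float64(250.0)) floor (np.float64(407.0), np.float64(251.0))
[ 0.6263098  -0.18397288  0.13      ] (np.float64(390.0), np.float64(192.0)) floor (np.float64(384.0), np.float64(198.0))
[ 0.68564162 -0.32173984  0.13      ] (np.float64(443.0), np.float64(170.0)) floor (np.float64(433.0), np.float64(177.0))
lid edge [ 0.55231796 -0.21366121] [ 0.61323197 -0.35510195] 0.2756152837095972
```

The arm clears the open lid by a wide margin: link at z≈0.5 or more, lid edge at 0.28. It would still block the camera's view of the bin's near half, so I'll lean the tool back about 25° around the fingertips to keep the arm on the robot's side.

```bash
python3 -m inch '[0.002,0.004,-0.029,-1,-8.5,0,0, 0.002,0,-0.026,0,-8.5,0,0, 0.002,0,-0.026,0,-8.5,0,0, 0,0,0,0,0,0,0, 0,0,0,0,0,0,0]'
python3 - <<'E'
from h import *
delta(.135);print(ctrl.get_obs()["joint_pos"].round(1))
save("top","pics/top2.png")
E
```

```text
clock: 2.75
tool_pos: [0.351, -0.3859, 0.3225]
orientation: [-1.7, 63.6, 21.7]
force: [-0.4, 0.3, 0.4]
opening: -0.0001
t 2.75 tip [ 0.4245 -0.3566  0.163 ] d [ 0.0237  0.0037 -0.0151] turn [ 0.19 26.36  0.76] F [-0.4  0.3  0.4] open -0.0001
[-37.6   9.2 -17.6 -28.7 -52.7 -13.4]
```

View pics/top2.png

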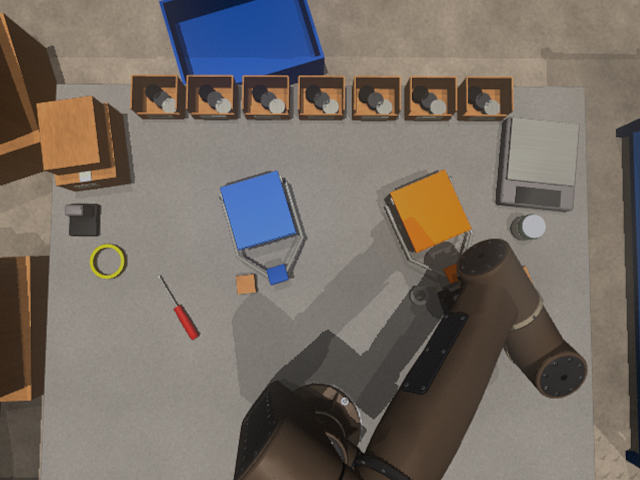

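The top view now shows the whole orange lid (385–470, 170–255) with nothing in front of it. Only the pad at (452,270) is hidden behind the wrist.

```bash
python3 -c "
from h import *
delta(.130,off=-.004)"
```

```text
t 2.8 tip [ 0.4247 -0.3562  0.1629] d [ 0.0311  0.0035 -0.0113] turn [ 0.25 26.36  0.74] F [ 1.  -0.2 -0.3] open 0.0002
```

```bash
python3 -m inch '[0.016,0.0035,-0.006,0,0,0.7,0, 0.015,0,-0.005,0,0,0,0, 0,0,0,0,0,0,0]'
python3 - <<'E'
from h import *
delta(.130,off=-.004)
save("scene","pics/scene3.png")
E
```

```text
clock: 3.18
tool_pos: [0.3555, -0.3789, 0.2871]
orientation: [-0.1, 63.8, 23.9]
force: [-0.3, 0.4, 1.3]
opening: 0.0003
t 3.17 tip [ 0.4273 -0.347   0.1273] d [-0.0035 -0.0043 -0.001 ] turn [ 0.68 26.19 -0.13] F [-0.3  0.4  1.3] open 0.0003
```

View pics/scene3.png

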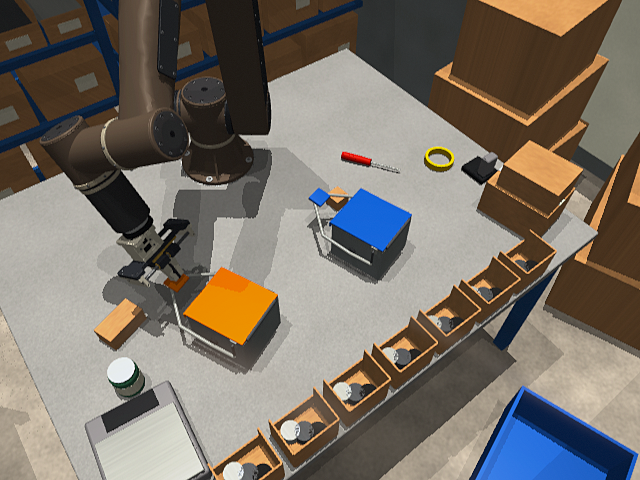

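The fingertips stand just above the pad at scene ~(176,283). Next, a small sideways correction, then a steady press.

```bash
python3 -m inch '[0,-0.004,0,0,0,0,0, 0.0036,0,-0.0018,0,0,0,0, 0.0036,0,-0.0018,0,0,0,0, 0.0036,0,-0.0018,0,0,0,0, 0.0036,0,-0.0018,0,0,0,0, 0.0036,0,-0.0018,0,0,0,0]'
python3 - <<'E'
from h import *
delta(.048,off=-.002)
E
```

```text
clock: 3.98
tool_pos: [0.3575, -0.384, 0.2682]
orientation: [-0.6, 63.8, 23.5]
force: [-2.0, -1.2, 4.1]
opening: 0.0005
t 3.98 tip [ 0.4296 -0.3526  0.1085] d [ 0.0524  0.002  -0.0305] turn [ 0.76 26.23  0.09] F [-2.  -1.2  4.1] open 0.0005
```

```bash
python3 -m inch '[0.0036,0.001,-0.0022,0,0,0,0, 0.0036,0.001,-0.0022,0,0,0,0, 0.0036,0,-0.0022,0,0,0,0, 0.0036,0,-0.0022,0,0,0,0, 0.0036,0,-0.0022,0,0,0,0, 0.0036,0,-0.0022,0,0,0,0, 0.0036,0,-0.0021,0,0,0,0, 0.0036,0,-0.0021,0,0,0,0, 0.0036,0,-0.0021,0,0,0,0, 0.0036,0,-0.0021,0,0,0,0]'
python3 - <<'E'
from h import *
delta(.048,off=-.002)
E
```

```text
clock: 5.22
tool_pos: [0.3542, -0.3844, 0.2239]
orientation: [-0.9, 63.7, 23.1]
force: [1.4, 0.2, 4.0]
opening: 0.0006
t 5.22 tip [ 0.4268 -0.3534  0.0644] d [ 0.0141  0.0015 -0.0084] turn [ 0.75 26.3   0.25] F [1.4 0.2 4. ] open 0.0006
```

```bash
python3 -m inch '[0.0036,0.001,-0.002,0,0,0,0, 0.0036,0,-0.0019,0,0,0,0, 0.0027,0,-0.0014,0,0,0,0, 0.0022,0,-0.001,0,0,0,0]'
python3 - <<'E'
from h import *
delta(.048,off=-.002)
E
```

```text
clock: 5.72
tool_pos: [0.3543, -0.3836, 0.2094]
orientation: [-1.0, 63.6, 23.1]
force: [1.3, -0.2, 3.5]
opening: 0.0005
t 5.72 tip [ 0.4271 -0.3526  0.05  ] d [ 0.0009  0.0008 -0.0026] turn [ 0.75 26.36  0.29] F [ 1.3 -0.2  3.5] open 0.0005
```

```bash
python3 -m inch '[0.002,0,-0.0012,0,0,0,0, 0.002,0,-0.001,0,0,0,0]'
python3 - <<'E'
from h import *
delta(.048,off=-.002)
E
```

```text
clock: 5.98
tool_pos: [0.3545, -0.3836, 0.2053]
orientation: [-1.0, 63.6, 23.1]
force: [-0.6, 1.7, 14.8]
opening: 0.0004
t 5.97 tip [ 0.4273 -0.3526  0.0459] d [-0.0029  0.0008 -0.0009] turn [ 0.78 26.41  0.29] F [-0.6  1.7 14.8] open 0.0004
```

Force has risen to 15 N, so the lever is at its stop. I'll hold it there and look.

```bash
python3 -m inch '[0.002,0,-0.001,0,0,0,0, 0.002,0,-0.001,0,0,0,0, 0.002,0,-0.001,0,0,0,0]'
python3 - <<'E'
from h import *
delta(.048,off=-.002)
s=save("top","pics/top4.png");save("scene","pics/scene4.png")
delta(.048,off=-.002)
E
```

```text
clock: 6.35
tool_pos: [0.3544, -0.3837, 0.2031]
orientation: [-1.3, 63.4, 23.1]
force: [-7.1, 4.1, 25.8]
opening: 0.0005
t 6.35 tip [ 0.4278 -0.3525  0.044 ] d [-0.0048  0.0009 -0.0005] turn [ 1.05 26.6   0.36] F [-7.1  4.1 25.8] open 0.0005
t 6.45 tip [ 0.4278 -0.3525  0.0441] d [-0.0047  0.0009 -0.0005] turn [ 1.05 26.61  0.37] F [-7.2  3.9 24.8] open 0.0005
```

View pics/top4.png

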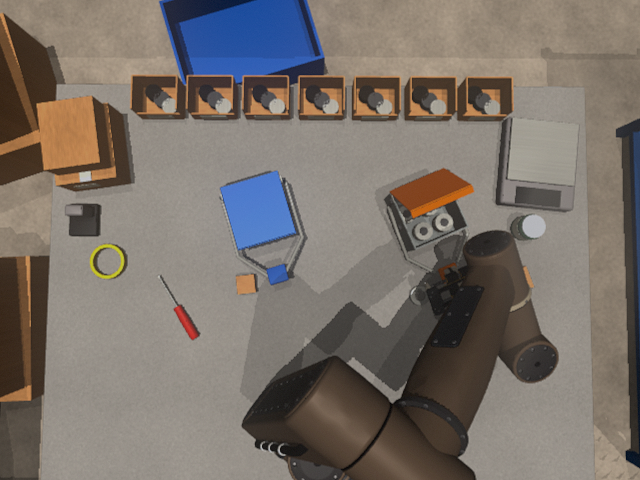

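View pics/scene4.png

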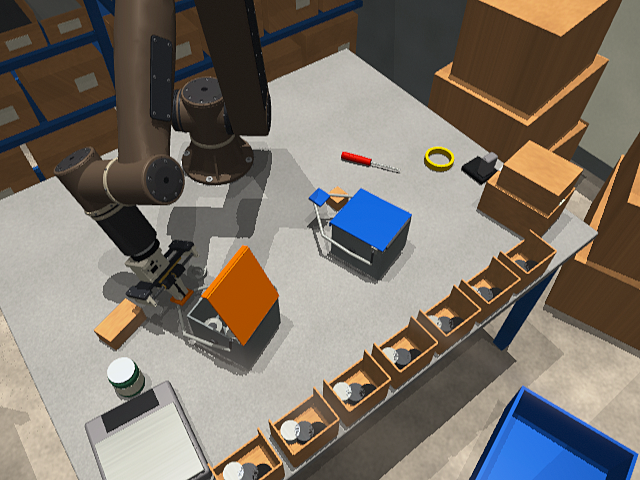

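In the top view the lid stands open and the ring-shaped contents are visible at (422,231) and (445,222). Continuing to hold.

```bash
python3 -m inch '[0.0015,0,-0.0008,0,0,0,0, 0.0015,0,-0.0008,0,0,0,0, 0.0015,0,-0.0008,0,0,0,0, 0.0015,0,-0.0008,0,0,0,0, 0.0015,0,-0.0008,0,0,0,0, 0.0015,0,-0.0008,0,0,0,0, 0.0015,0,-0.0008,0,0,0,0, 0.0015,0,-0.0008,0,0,0,0]'
python3 -c "
from h import *
delta(.048,off=-.002)"
```

```text
clock: 7.45
tool_pos: [0.3527, -0.3839, 0.2033]
orientation: [-2.3, 62.9, 22.8]
force: [-4.0, 2.8, 20.5]
opening: 0.0008
t 7.45 tip [ 0.4276 -0.3524  0.0449] d [-0.0038  0.0008 -0.0007] turn [ 1.75 27.14  0.65] F [-4.   2.8 20.5] open 0.0008
```

```bash
python3 -m inch '[0.0016,0,-0.0006,0,0,0,0, 0.0016,0,-0.0006,0,0,0,0, 0.0016,0,-0.0006,0,0,0,0, 0.0016,0,-0.0006,0,0,0,0, 0.0016,0,-0.0006,0,0,0,0, 0.0016,0,-0.0006,0,0,0,0, 0.0016,0,-0.0006,0,0,0,0, 0.0016,0,-0.0006,0,0,0,0, 0.0016,0,-0.0006,0,0,0,0, 0.0016,0,-0.0006,0,0,0,0, 0.0016,0,-0.0006,0,0,0,0, 0.0016,0,-0.0006,0,0,0,0, 0.0016,0,-0.0006,0,0,0,0, 0.0016,0,-0.0006,0,0,0,0]'
python3 - <<'E'
from h import *
delta(.048,off=-.002)
s=save("scene","pics/scene5.png")
c=orange(s)[0]
s0=dict(np.load("scene0.npz"))
# plane normal of lid by depth, and shut
def nrm(s):
    h=cv2.cvtColor(s["color"],cv2.COLOR_RGB2HSV)
    m=cv2.inRange(h,(8,190,80),(26,255,255));n,l,st,_=cv2.connectedComponentsWithStats(m)
    k=1+np.argmax(st[1:,4]);m=cv2.erode((l==k).astype(np.uint8),np.ones((9,9)))
    v,u=np.nonzero(m);p,d=ray(s,np.c_[u,v]);P=p+d*s["depth"][v,u][:,None]
    w=np.linalg.svd(P-P.mean(0),full_matrices=False)[2][2];return w*np.sign(w[2]),len(u)
a,na=nrm(s);b,nb=nrm(s0);print(a,b,na,nb,"lid angle",np.arccos(a@b))
E
```

```text
clock: 9.2
tool_pos: [0.3508, -0.3841, 0.2023]
orientation: [-3.8, 62.2, 22.5]
force: [-6.7, 3.1, 21.5]
opening: 0.0007
t 9.2 tip [ 0.4276 -0.3522  0.0449] d [-0.0039  0.0006 -0.0007] turn [ 2.97 27.82  1.11] F [-6.7  3.1 21.5] open 0.0007
[-0.63185764 -0.77508379  0.00101378] [-0.65948901  0.408121    0.63127767] 2671 2633 lid angle 1.4696085613918493
```

```bash
cat >> h.py <<'E'
def lid(s):
    h=cv2.cvtColor(s["color"],cv2.COLOR_RGB2HSV)
    m=cv2.inRange(h,(8,205,80),(24,255,255));m[:,290:]=0;m[:,:190]=0;m[:230]=0;m[370:]=0
    n,l,st,_=cv2.connectedComponentsWithStats(m)
    k=1+np.argmax(st[1:,4]);m=cv2.erode((l==k).astype(np.uint8),np.ones((5,5)))
    v,u=np.nonzero(m);p,d=ray(s,np.c_[u,v]);P=p+d*s["depth"][v,u][:,None]
    w=np.linalg.svd(P-P.mean(0),full_matrices=False)[2][2];return w*np.sign(w[2]),len(u)
E
python3 - <<'E'
from h import *
s=ctrl.snapshot("scene");a,na=lid(s);b,nb=lid(dict(np.load("scene0.npz")))
print(a,b,na,nb,np.arccos(a@b))
E
```

```text
[-0.62008047 -0.78449745  0.0079975 ] [-0.64324043  0.39745409  0.65442494] 3294 3207 1.4783719303488652
```

```bash
sed -i 's|^    w=np.linalg.svd.*|    P=P[(P[:,2]>.08)\&(P[:,2]<.35)]\n    for _ in range(4):\n        w=np.linalg.svd(P-P.mean(0),full_matrices=False)[2][2];r=abs((P-P.mean(0))@w);P=P[r<=2.5*np.median(r)]\n    return w*np.sign(w[2]),len(P)|' h.py
python3 - <<'E'
from h import *
s=ctrl.snapshot("scene");a,na=lid(s);b,nb=lid(dict(np.load("scene0.npz")))
print(a,b,na,nb,np.arccos(a@b)); delta(.048,off=-.002)
E
```

```text
[0.82046605 0.36017907 0.44396678] [-2.11914952e-03  2.14214942e-04  9.99997732e-01] 2666 2730 1.1126300639717943
t 9.35 tip [ 0.4276 -0.3523  0.0449] d [-0.0039  0.0006 -0.0007] turn [ 2.96 27.82  1.11] F [-6.4  2.4 20.8] open 0.0009
```

The lid measures 1.11 rad open from depth, against a 1.07 nominal, and has been held over 3 s. Now easing up slowly.

```bash
python3 -m inch '[-0.0018,0,0.0009,0,0,0,0, -0.0018,0,0.0009,0,0,0,0, -0.0018,0,0.0009,0,0,0,0, -0.0018,0,0.0009,0,0,0,0, -0.0018,0,0.0009,0,0,0,0, -0.0018,0,0.0009,0,0,0,0, -0.0018,0,0.0009,0,0,0,0, -0.0018,0,0.0009,0,0,0,0]'
python3 - <<'E'
from h import *
delta(.120,off=-.002)
a,n=lid(ctrl.snapshot("scene"));print(np.arccos(a[2]))
E
```

```text
clock: 10.35
tool_pos: [0.3489, -0.3843, 0.2196]
orientation: [-3.9, 62.2, 22.5]
force: [-0.2, -3.0, 2.7]
opening: 0.0003
t 10.35 tip [ 0.4255 -0.3527  0.0621] d [-0.0515 -0.0017  0.0265] turn [ 2.99 27.73  1.14] F [-0.2 -3.   2.7] open 0.0003
0.8664803353156108
```

```bash
python3 -m inch '[-0.0018,0,0.001,0,0,0,0, -0.0018,0,0.001,0,0,0,0, -0.0018,0,0.001,0,0,0,0, -0.0018,0,0.001,0,0,0,0, -0.0018,0,0.001,0,0,0,0, -0.0018,0,0.001,0,0,0,0, -0.0018,0,0.001,0,0,0,0, -0.0018,0,0.001,0,0,0,0, -0.0018,0,0.001,0,0,0,0, -0.0018,0,0.001,0,0,0,0, -0.0018,0,0.001,0,0,0,0, -0.0018,0,0.001,0,0,0,0, -0.0018,0,0.001,0,0,0,0, -0.0018,0,0.001,0,0,0,0, -0.0018,0,0.001,0,0,0,0]'
python3 - <<'E'
from h import *
delta(.120,off=-.002)
a,n=lid(ctrl.snapshot("scene"));print(np.arccos(a[2]))
E
```

```text
clock: 12.28
tool_pos: [0.3496, -0.3834, 0.2533]
orientation: [-4.1, 62.2, 22.3]
force: [0.4, -2.2, 3.6]
opening: 0.0004
t 12.28 tip [ 0.4264 -0.3519  0.0959] d [-0.022  -0.0009  0.0099] turn [ 3.01 27.77  1.24] F [ 0.4 -2.2  3.6] open 0.0004
0.35888813682846965
```

```bash
python3 -m inch '[-0.0018,0,0.0009,0,0,0,0, -0.0018,0,0.0009,0,0,0,0, -0.0018,0,0.0009,0,0,0,0, -0.0018,0,0.0009,0,0,0,0, -0.0018,0,0.0009,0,0,0,0, -0.0013,0,0.0007,0,0,0,0, -0.0013,0,0.0007,0,0,0,0]'
python3 - <<'E'
from h import *
delta(.120,off=-.002)
a,n=lid(ctrl.snapshot("scene"));print(np.arccos(a[2]))
E
```

```text
clock: 13.2
tool_pos: [0.3502, -0.3825, 0.2676]
orientation: [-4.1, 62.1, 22.3]
force: [2.9, -1.0, 3.7]
opening: 0.0003
t 13.2 tip [ 0.4273 -0.3509  0.1103] d [-0.0099 -0.0009  0.002 ] turn [ 3.01 27.89  1.24] F [ 2.9 -1.   3.7] open 0.0003
0.14001612972441324
```

```bash
python3 -m inch '[-0.001,0,0.0005,0,0,0,0, -0.001,0,0.0005,0,0,0,0, -0.001,0,0.0005,0,0,0,0, -0.001,0,0.0005,0,0,0,0, -0.001,0,0.0005,0,0,0,0, -0.001,0,0.0005,0,0,0,0]'
python3 - <<'E'
from h import *
delta(.120,off=-.002)
a,n=lid(ctrl.snapshot("scene"));print(np.arccos(a[2]))
E
```

```text
clock: 14.0
tool_pos: [0.3499, -0.382, 0.2746]
orientation: [-3.9, 62.1, 22.4]
force: [3.5, 0.7, 2.2]
opening: 0.0007
t 14.0 tip [ 0.4269 -0.3502  0.1173] d [-0.0037 -0.0015 -0.0012] turn [ 3.   27.89  1.17] F [3.5 0.7 2.2] open 0.0007
0.038208993119186595
```

```bash
python3 -m inch '[-0.0007,0,0.0003,0,0,0,0, -0.0007,0,0.0003,0,0,0,0, -0.0007,0,0.0003,0,0,0,0, -0.0007,0,0.0003,0,0,0,0, -0.0007,0,0.0003,0,0,0,0, -0.0007,0,0.0003,0,0,0,0]'
python3 - <<'E'
from h import *
delta(.120,off=-.002)
a,n=lid(ctrl.snapshot("scene"));print(np.arccos(a[2]))
E
```

```text
clock: 14.8
tool_pos: [0.3482, -0.3816, 0.2784]
orientation: [-3.6, 62.2, 22.8]
force: [0.3, -0.1, 0.3]
opening: 0.0006
t 14.8 tip [ 0.4247 -0.3495  0.1209] d [ 0.0003 -0.003  -0.0015] turn [ 2.99 27.77  1.  ] F [ 0.3 -0.1  0.3] open 0.0006
0.0021144514771070863
```

Lid shut (0.002 rad) and force is back to zero. Moving clear: first straight back along the tool, then upward.

```bash
python3 -m inch '[-0.004,0,0.001,0,0,0,0, -0.015,0,0.005,0,0,0,0, -0.03,0,0,0,0,0,0, -0.03,0,0,0,0,0,0, -0.03,0,0,0,0,0,0, -0.015,0,0,0,0,0,0, 0,0,0,0,0,0,0, 0,0,0,0,0,0,0]'
python3 - <<'E'
from h import *
delta(.120,off=-.002)
s=save("scene","pics/scene6.png");a,n=lid(s);print(np.arccos(a[2]))
print([cen(c) for c in orange(s)])
save("top","pics/top6.png")
E
```

```text
clock: 15.85
tool_pos: [0.2968, -0.4017, 0.3979]
orientation: [-3.6, 62.3, 22.7]
force: [0.2, 0.7, -0.2]
opening: 0.0006
t 15.85 tip [ 0.3731 -0.3698  0.2403] d [ 0.1318 -0.0038 -0.0079] turn [ 2.98 27.67  1.02] F [ 0.2  0.7 -0.2] open 0.0006
0.002839761287169669
[array([230.28420077, 305.03818479]), array([177.30555556, 281.34068627])]
```

View pics/scene6.png

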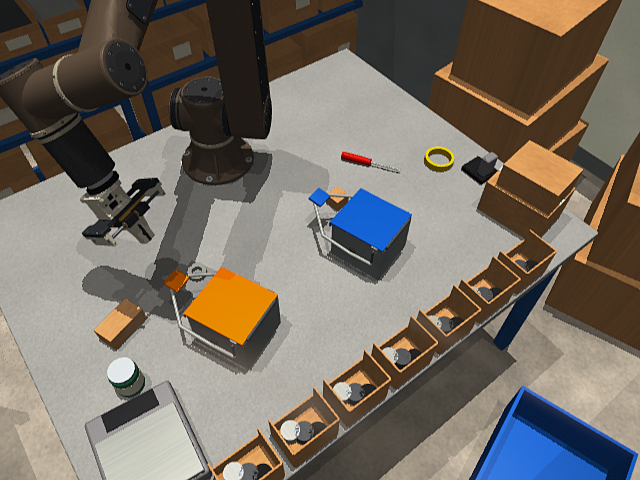

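View pics/top6.png

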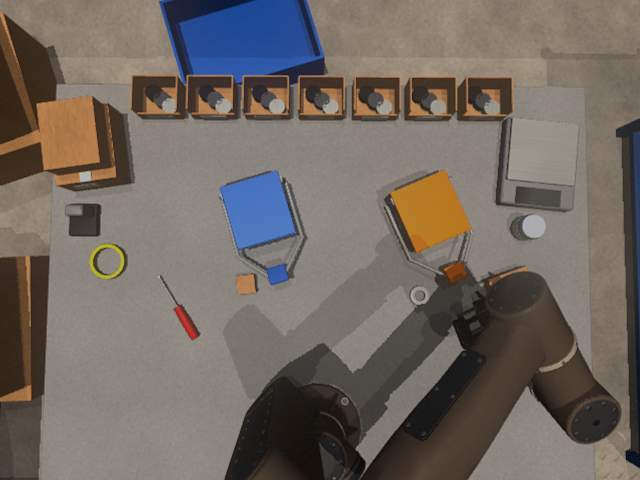

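The lid is shut, the pad is back up at (455,272), and the gripper is clear. The bearing (419,295), long box, tin, carton and blue bin are where they were.

```bash
python3 -c "
from h import *
print(ctrl.close_job())"
```

```text
the job is handed in; nothing more can be done
None
```

The job is done and handed in at about 16 s. I pressed the orange pad to its stop with closed fingertips, held it for about 3.4 s, then eased it up over about 5 s with the fingers on it and moved clear.

- **View for the camera:** with the tool straight down, the arm blocked the overhead view of the bin. I leaned the tool back about 26° before pressing, and the overhead picture then showed the ring-shaped parts inside.
- **Fully open:** while held, the lid measured 1.11 rad from scene-camera depth, slightly over the 1.07 nominal. I put the difference down to depth error, because the force had risen from about 4 N to 15–25 N, which means the lever was on its stop. My first two lid-angle calculations were wrong because of bad depth points; filtering those out fixed it.
- **Gentle closing:** the lid angle read 0.87, 0.36, 0.14, 0.04 and then 0.002 rad on the way down, with the fingers still carrying load until the last of it. After I moved clear it read 0.003 rad, with no force on the tool beyond noise.
- **Everything else:** in the last pictures the blue bin, bearing, carton, tin, tape, screwdriver and long box look unmoved. I judged this by eye and did not measure it; the long box is partly hidden by the arm in the overhead view but clear in the scene view.

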